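# Inspect the valve block and offer it up over its subplate pins

## Robot

A 6-joint arm with a two-finger parallel gripper is mounted at the origin on a cart in front of the work surface, level with it; the furniture and walls round the work are solid. World frame = base frame: x ahead of the robot, y to its left, z up, the work surface at z = 0. Lengths are in mm, angles in rad, forces in N, time in s.
With the tool pointing down it reaches from about 375 to 900 mm from the base axis. Payload 3.1 kg.
Tool frame: the origin (TCP) lies at the very end of the fingers, on their centre line; the grasp point (between the pads) lies 19 mm behind it; z points along the fingers, y is the line along which they close (so a half turn about z gives the same grasp; the last joint's range is limited). The gripper opens to 87 mm and grips with 3 to 60 N. Pads are 19 mm wide; open, the fingers measure 117 mm over their backs; the gripper's body (75 mm by 190 mm) begins 51 mm behind the grasp point.
Start: joints at [-1.401, 0.527, 1.433, -0, 1.181, -0.178], TCP at [213.041, -587.546, 188.348] pointing down, gripper open.
Joint ranges: [-3.08, 3.08], [-0.75, 2.2], [0.22, 2.44], [-1.43, 4.57], [0, 2.65], [-2.85, 2.85]. Speed limits (rad/s): [2.79, 2.79, 3.14, 3.14, 3.14, 3.14].

## Interface

Orientations are given as a unit quaternion [w, x, y, z].
In Python, from plant import * gives the robot as it stands. The module is installed in compiled form; this text tells all that it offers.
- The arm moves only by the tool apply_moves, never from a script. Its argument "series" is a list of rows, each a list of 3 entries, a list of its own where there are three numbers: the shift along the tool's x, y, z in mm, then the turn, a rotation vector about the tool's x, y, z in degrees, then the opening, from 0 (shut) to 1 (fully open). A call has 1 to 12 rows; each row shifts and turns the commanded pose from where the row before left it, along the tool's axes as they then stand; what a row does not reach is not made up. A row lasts 1/12 s, in which the tool goes at most 41.7 mm and 7.16 degrees, less where a joint would pass 70% of its speed; a pose out of reach is approached as far as the arm can. A call is refused whole if a number of a shift passes 41.7 or a number of a turn 7.16, either way. A call with a gripper value outside its range is refused whole. The fingers move at their own pace and stop on an object; "newtons" is the grip in N (left out, the last holds). Time passes only in rows, so rows that do not move let the fingers close. It gives the time, the measured TCP pose, the force, the opening and the grip force at its end, in the units of the state.
- sense(): the state, without advancing time (a new reading comes with each control period).
- camera(name): name is "scene" or "top" or "wrist"; returns a dict with "color" (480x640x3 uint8, red, green, blue), "camera_matrix" (3x3 intrinsics, pixels), "dist" ([k1, k2, p1, p2, k3] as OpenCV has them; the pictures are not rectified), "R" (3x3) and "t" (3): a world point X has camera coordinates R X + t. Camera axes: x right, y down, z forward; pixel columns grow to the right and rows downward; lengths in mm; the calibration is good to about 2 mm. A picture is of the moment at which its call begins. There is no depth.
- finish_job(): hands the job in; it is judged then, once.
The state is a dict: "clock": time; "joints": joint angles; "joint_vel": joint speeds; "joint_efforts": joint torques, N m; "ee_pos": TCP position; "orientation": TCP orientation; "force": force on the tool from outside, world axes, zero at the start; "torque": the same for the moment, N m; "width": opening from 0.0 (shut) to 1.0 (fully open); "grip_force": force on a finger pad.
Only numpy, scipy, OpenCV 4.12 (cv2) and the standard library are available. Lean on these libraries where they do the work, as an engineer would, in place of code of your own. Each camera call takes 0.05 s, during which the arm holds its last target. There are 200 camera calls.

## Task

Pick up the aluminium valve block and, keeping it upright, show its ports squarely to the inspection camera, centred about 4 cm in front of the lens for a second each: first the face with the one large port, then the opposite face with the two small ports. Then carry it over the row of two parts bins and hold it upright about 1 cm above the tips of the two pins of the steel subplate, large hole over thick pin and small hole over thin pin, without ever touching the subplate or knocking against the bins or other things. Finish while still holding it there, motionless, so that a gasket can be slipped underneath.

Things in the scene. Friction and masses are not known exactly. Their poses are not given: they have to be found in the camera images.
- valve_block: Aluminium valve block, 0.3-0.6 kg: foot flange 60 (x) x 110 (y) x 12 mm, centred square body 44 x 44 mm, top 75 mm above the underside. Origin: centre of the underside, z up. Body's +x face: ONE LARGE port (28 mm); -x face: TWO SMALL ports (13 mm); centres 40 mm up, faces 22 mm from the axis. Grip the plain y faces, 44 mm apart. Large hole at the flange's +y end, small at -y.
- big_hole (a point): centre of the large (17 mm) through hole of the valve block's flange, at its underside: block frame (0, 42, 0) mm; axes as the block's
- small_hole (a point): centre of the small (12 mm) through hole of the valve block's flange, at its underside: block frame (0, -42, 0) mm; axes as the block's
- subplate: The target: a dark steel plate 80 (x) x 130 (y) x 16 (z) mm, fixed to the worktop, with four screw heads (4 mm high) at its corners and two upright steel pins. Origin: centre of its underside, z up. Pin tips are 38 mm above the worktop (22 mm above the plate).
- big_pin (a point): centre of the tip of the thick pin (15 mm diameter): plate frame (0, 42, 38) mm; goes with the large hole
- small_pin (a point): centre of the tip of the thin pin (10 mm diameter): plate frame (0, -42, 38) mm; goes with the small hole
- camera_stand: inspection camera fixed to the worktop: base 70 x 70 x 12 mm, a post to 107 mm height, and a level black barrel 38 mm in diameter whose axis is 75 mm above the worktop. Origin: centre of the base's underside. It looks along its own -x.
- lens (a point): centre of the camera's front glass, 48 mm ahead (-x) of the stand's origin and 75 mm above the worktop; axes as the stand's: the view goes along -x
- near_bin: open dark-blue parts bin, 172 (x) x 119 (y) x 75 (z) mm tall, 0.3 kg, loose; the nearer of two bins that stand end to end as a row between camera and subplate. Origin: centre of its underside, z up, x along the row, away from the robot
- far_bin: the same kind of parts bin, the farther of the row (its centre 180 to 190 mm beyond the near bin's, along the near bin's x). Origin: centre of its underside
- driver_teal: screwdriver with a teal handle, 192 mm, lying; bystander. Origin: centre of its underside
- ratchet: ratchet with a black grip, 215 mm, lying; bystander. Origin: centre of its underside
- thread_bottle: small bottle, 27 mm diameter, 100 mm tall, standing; bystander. Origin: centre of its underside
- oiler: small drop-oil bottle with a pointed cap, 29 mm diameter, 90 mm tall, standing; bystander. Origin: centre of its underside
- wrench_13: combination wrench, 178 mm, lying; bystander. Origin: centre of its underside
- caliper: digital caliper, 251 mm, lying; bystander. Origin: centre of its underside
Things that resemble listed ones, but are neither listed nor needed, are in the scene too. Several things have the shape of the subplate; the one meant has the colours described above.

How it is judged (in metres and radians):
On the way, in this order (a step that is already met when the one before it is completed fails the run):
1. large-port face shown for 0.5 s: 15 to 70 mm from the lens, port centre within 14 mm of the lens axis sideways and in height, square within 0.22 rad, upright within 0.2 rad (x of lens in the frame of valve_block between 0.037 and 0.092 m and y of lens in the frame of valve_block between -0.014 and 0.014 m and z of lens in the frame of valve_block between 0.026 and 0.054 m and angle between the x axis of valve_block and the x axis of camera_stand, either way round below 0.22 rad and angle between valve_block's own z axis and vertical below 0.2 rad), for 0.5 s.
2. the face with the two small ports is shown in the same way, for 0.5 s (x of lens in the frame of valve_block between -0.092 and -0.037 m and y of lens in the frame of valve_block between -0.014 and 0.014 m and z of lens in the frame of valve_block between 0.026 and 0.054 m and angle between the x axis of valve_block and the x axis of camera_stand, either way round below 0.22 rad and angle between valve_block's own z axis and vertical below 0.2 rad), for 0.5 s.
3. the block passes above the row of bins, its underside higher than their rims (y of valve_block in the frame of near_bin between -0.05 and 0.05 m and x of valve_block in the frame of near_bin between -0.1 and 0.29 m and height (world z) of valve_block above 0.08 m).
At the end, for the whole second after the job is handed in: Fingers hold the block, upright within 0.1 rad and still; each hole within 6 mm horizontally of its own pin (large on thick, small on thin); underside 3 to 22 mm above the pin tips; not touching the subplate; bins and bystanders within 30 mm of their starts (horizontal distance between big_hole and big_pin below 0.006 m and horizontal distance between small_hole and small_pin below 0.006 m and z of big_hole in the frame of big_pin between 0.003 and 0.022 m and z of small_hole in the frame of small_pin between 0.003 and 0.022 m and angle between valve_block's own z axis and vertical below 0.1 rad and contact force between valve_block and the fingers above 1 N and contact force between valve_block and subplate below 0.2 N and linear speed of valve_block below 0.02 m/s and angular speed of valve_block below 0.15 rad/s and distance of each of near_bin, far_bin, driver_teal, ratchet, thread_bottle, oiler, wrench_13, caliper from where it was at the start of the episode below 0.03 m); the arm keeps its last pose, push and grip.
It fails at once if the block is tipped more than 0.5 rad from upright (angle between valve_block's own z axis and vertical above 0.5 rad).
It fails at once if the block or the fingers touch the subplate (contact force between any of valve_block, the arm, the fingers and subplate above 1 N).
It fails at once if a bin is knocked: moved more than 30 mm or tipped (distance of any of near_bin, far_bin from where it was at the start of the episode above 0.03 m or angle between any of near_bin, far_bin's own z axis and vertical above 0.3 rad).
It fails at once if a bystander is moved more than 30 mm (distance of any of driver_teal, ratchet, thread_bottle, oiler, wrench_13, caliper from where it was at the start of the episode above 0.03 m).
It also fails if it takes over 64 s, if anything falls off the work surface, if the arm or the gripper's body presses on something with over 40 N, if the wrist force passes 120 N, or if a joint passes its speed limit or range.

## Working session

There is one attempt and no reset: what is moved stays moved. The work goes in short steps, Python scripts to look and compute and a tool call to move; the robot and the scene stay as the last step left them, time stands still between calls to the robot, and variables do not carry over. Pictures are saved under pics/ and viewed, at most 11 in all, crops included, and the job is handed in when it is done.

Besides the shell and the picture viewer there is one more tool, called after ">>>" in YAML: its name, and indented under it one key for each argument. apply_moves: Moves the arm, as the interface text tells. Its arguments: {"type":"object","properties":{"series":{"type":"array"},"newtons":{"type":"number"}},"required":["series"]}

```bash
mkdir -p pics; cat > h.py <<'E'
import numpy as np, cv2
from plant import *
def save(c,n): cv2.imwrite(f'pics/{n}.png',c['color'][:,:,::-1])
def ray(c,uv):
    p=cv2.undistortPoints(np.array(uv,float).reshape(-1,1,2),c['camera_matrix'],np.array(c['dist'])).reshape(-1,2)
    d=np.c_[p,np.ones(len(p))]@c['R']; o=-c['R'].T@c['t']; return o,d
def onz(c,uv,z):
    o,d=ray(c,uv); return o+d*((z-o[2])/d[:,2])[:,None]
def proj(c,X):
    r,_=cv2.Rodrigues(c['R']); return cv2.projectPoints(np.array(X,float).reshape(-1,1,3),r,np.array(c['t'],float),c['camera_matrix'],np.array(c['dist']))[0].reshape(-1,2)
E
python3 - <<'E'
from h import *
import pickle
print(sense())
D={n:camera(n) for n in('scene','top')}
pickle.dump(D,open('d.pkl','wb'))
for n,c in D.items():
    save(c,n); print(n,c['camera_matrix'].round(1).tolist(),np.round(c['dist'],3),(-c['R'].T@c['t']).round(),c['R'].round(2).tolist())
E
```

```text
{'clock': 0.0, 'joints': array([-1.40150430e+00,  5.28474556e-01,  1.43390391e+00, -1.37045017e-05,
        1.18141350e+00, -1.78512241e-01]), 'joint_vel': array([ 0.00138411, -0.00060764, -0.00010178, -0.00061836, -0.00049112,
        0.001169  ]), 'joint_efforts': array([ 5.14502881e-04, -4.40036595e+01, -1.76591635e+01,  6.33126847e-02,
        5.82389056e-02, -1.59529527e-04]), 'ee_pos': array([ 212.89832596, -586.75473162,  187.36606885]), 'orientation': array([-1.09967176e-03,  9.84916046e-01,  1.73029400e-01, -1.26687827e-06]), 'force': array([ 0.25328878, -0.43140358,  0.42295573]), 'torque': array([0.0497821 , 0.0096797 , 0.01163137]), 'grip_force': 0.0, 'width': 1.0029104189745832}
scene [[531.3, 0.0, 319.5], [0.0, 531.3, 238.3], [0.0, 0.0, 1.0]] [-0.16  0.    0.    0.    0.  ] [ 742. -915. 1184.] [[0.97, 0.23, 0.01], [0.18, -0.75, -0.64], [-0.14, 0.62, -0.77]]
top [[564.9, 0.0, 314.7], [0.0, 564.9, 243.1], [0.0, 0.0, 1.0]] [-0.054  0.     0.     0.     0.   ] [ 299.  -20. 1685.] [[0.01, -1.0, 0.0], [-0.99, -0.01, -0.16], [0.16, -0.0, -0.99]]
```

View pics/top.png

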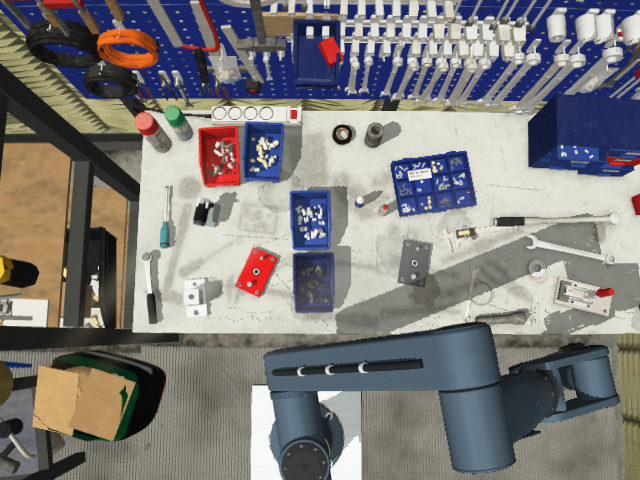

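View pics/scene.png

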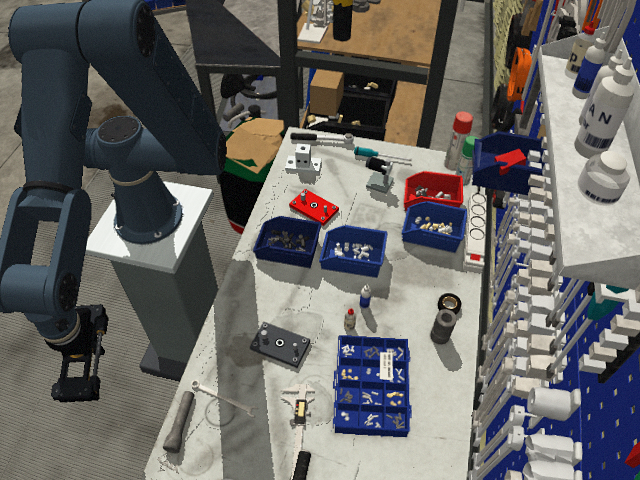

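Top view: block near (196,297), camera stand (206,212), bins (311,220) and (313,282), dark subplate (414,262); red plate and other bins are decoys. Now I'll zoom in.

```bash
python3 - <<'E'
from h import *
import pickle
D=pickle.load(open('d.pkl','rb'))
def crop(n,x,y,w,h): return cv2.resize(D[n]['color'][y:y+h,x:x+w,::-1],(400,300),interpolation=cv2.INTER_CUBIC)
a=np.hstack([crop('top',165,180,80,60),crop('top',165,265,80,60)])
b=np.hstack([crop('top',375,232,80,60),crop('scene',275,135,120,90)])
cv2.imwrite('pics/m1.png',np.vstack([a,b]))
c=D['top']
for n,p,z in[('block top',(196,283),75),('stand',(206,212),60),('nearbin',(313,282),40),('farbin',(311,220),40),('sub',(414,262),16)]:
    print(n,onz(c,[p],z).round())
E
```

```text
block top [[439. 315.  75.]]
stand [[649. 297.  60.]]
nearbin [[447. -20.  40.]]
farbin [[632. -13.  40.]]
sub [[ 511. -321.   16.]]
```

View pics/m1.png

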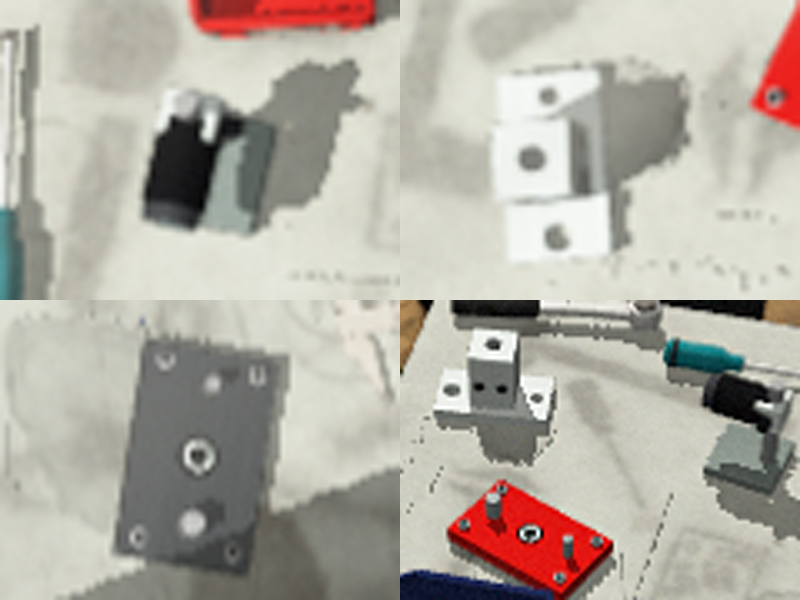

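```bash
cat >> h.py <<'E'
def yawx(s):
    w,x,y,z=s['orientation']; return np.degrees(2*np.arctan2(y,x))%360
def go(xyz,yaw,s=None):
    s=s or sense(); a=yawx(s); d=np.array(xyz)-s['ee_pos']; r=np.radians(a)
    print('tool shift first',np.round([d[0]*np.cos(r)+d[1]*np.sin(r), d[0]*np.sin(r)-d[1]*np.cos(r), -d[2]],1),'turn z',round(-((yaw-a+180)%360-180),1))
E
python3 - <<'E'
from h import *
import pickle
c=pickle.load(open('d.pkl','rb'))['top']
f=onz(c,[(194.6,284),(196.2,312.4)],12);t=onz(c,[(191.4,296.6)],75)
p=onz(c,[(417.4,248.6),(413.4,276.8)],38)
print('small,big hole',f.round(),np.linalg.norm(f[0]-f[1]),'top',t.round())
print('pins small,big',p.round(),np.linalg.norm(p[0]-p[1]))
go((500,-300,190),90)
s=sense();s['ee_pos']=np.array([500,-300,190.]); go((430,300,250),90,s)
E
```

```text
small,big hole [[441. 332.  12.]
 [357. 324.  12.]] 84.2281004398173 top [[400. 327.  75.]]
pins small,big [[ 548. -328.   38.]
 [ 464. -314.   38.]] 84.80501966167954
tool shift first [ 367.7 -171.8   -2.5] turn z -70.1
tool shift first [ 138.7 -587.9  -60. ] turn z -70.1
```

>>> apply_moves:
  series:
    - [[36.8, -17.2, -11], [0, 0, 0], 1]
    - [[36.8, -17.2, -11], [0, 0, 0], 1]
    - [[36.8, -17.2, -11], [0, 0, 0], 1]
    - [[36.8, -17.2, -11], [0, 0, 0], 1]
    - [[36.8, -17.2, -11], [0, 0, 0], 1]
    - [[36.8, -17.2, -11], [0, 0, 0], 1]
    - [[36.8, -17.2, -11], [0, 0, 0], 1]
    - [[36.8, -17.2, -11], [0, 0, 0], 1]
    - [[36.8, -17.2, -11], [0, 0, 0], 1]
    - [[36.8, -17.2, -11], [0, 0, 0], 1]

```text
clock: 0.93
ee_pos: [498.3, -301.4, 297.5]
orientation: [-0.0, 0.985, 0.173, -0.0]
force: [0.5, -0.7, -0.0]
width: 1.0
grip_force: 0.0
```

>>> apply_moves:
  series:
    - [[0, 0, 0], [0, 0, -7], 1]
    - [[0, 0, 0], [0, 0, -7], 1]
    - [[0, 0, 0], [0, 0, -7], 1]
    - [[0, 0, 0], [0, 0, -7], 1]
    - [[0, 0, 0], [0, 0, -7], 1]
    - [[0, 0, 0], [0, 0, -7], 1]
    - [[0, 0, 0], [0, 0, -7], 1]
    - [[0, 0, 0], [0, 0, -7], 1]
    - [[0, 0, 0], [0, 0, -7], 1]
    - [[0, 0, 0], [0, 0, -7], 1]
    - [[0, 0, 0], [0, 0, 0], 1]
    - [[0, 0, 0], [0, 0, 0], 1]

```text
clock: 1.93
ee_pos: [497.3, -303.1, 296.8]
orientation: [-0.0, 0.709, 0.706, 0.0]
force: [0.2, 1.1, 0.3]
width: 1.001
grip_force: 0.0
```

```bash
python3 - <<'E'
from h import *
import pickle
s=sense();print(s['clock'],s['ee_pos'],yawx(s),s['joints'].round(2))
c=camera('wrist');pickle.dump(c,open('w1.pkl','wb'));save(c,'w1')
print((-c['R'].T@c['t']).round(),c['R'].round(2).tolist())
print('expected pins small,big',proj(c,[(548,-328,38),(464,-314,38)]).round())
go((460,300,300),95)
E
```

```text
1.9333 [ 497.30879096 -303.05044774  296.82860197] 89.74629985095935 [-0.74  0.36  1.4   0.    1.38 -0.73]
[ 498. -235.  494.] [[1.0, -0.0, -0.0], [-0.0, -0.97, 0.25], [-0.0, -0.25, -0.97]]
expected pins small,big [[364. 222.]
 [291. 210.]]
tool shift first [602.9 -39.9  -3.1] turn z -5.2
```

View pics/w1.png

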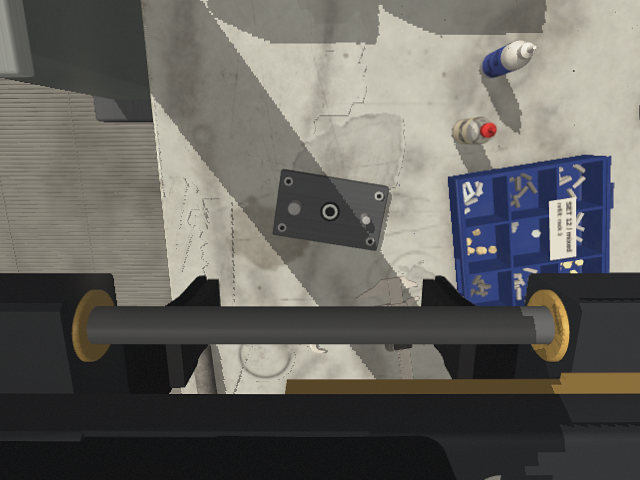

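Wrist view confirms the pins at (293,208) thick and (366,219) thin, within 2 px of prediction. On to the block.

>>> apply_moves:
  series:
    - [[40, 0, 0], [0, 0, 0], 1]
    - [[40, 0, 0], [0, 0, 0], 1]
    - [[40, 0, 0], [0, 0, 0], 1]
    - [[40, 0, 0], [0, 0, 0], 1]
    - [[40, 0, 0], [0, 0, 0], 1]
    - [[40, 0, 0], [0, 0, 0], 1]
    - [[40, 0, 0], [0, 0, 0], 1]
    - [[40, 0, 0], [0, 0, 0], 1]
    - [[40, 0, 0], [0, 0, 0], 1]
    - [[40, 0, 0], [0, 0, 0], 1]
    - [[40, 0, 0], [0, 0, 0], 1]
    - [[40, 0, 0], [0, 0, 0], 1]

```text
clock: 2.98
ee_pos: [497.7, 178.7, 297.4]
orientation: [0.0, 0.708, 0.706, 0.0]
force: [0.5, -0.1, 0.9]
width: 0.999
grip_force: 0.0
```

>>> apply_moves:
  series:
    - [[40, 0, 0], [0, 0, 0], 1]
    - [[20, 0, 0], [0, 0, 0], 1]
    - [[0, 0, 0], [0, 0, -5], 1]
    - [[0, 0, 0], [0, 0, 0], 1]
    - [[0, 0, 0], [0, 0, 0], 1]

```text
clock: 3.4
ee_pos: [498.0, 236.8, 297.1]
orientation: [-0.0, 0.677, 0.736, -0.0]
force: [0.9, -0.3, -0.4]
width: 0.996
grip_force: 0.0
```

```bash
python3 - <<'E'
from h import *
import pickle
s=sense();print(s['clock'],s['ee_pos'],yawx(s),s['joints'].round(2))
c=camera('wrist');pickle.dump(c,open('w2.pkl','wb'));save(c,'w2')
print('expected holes small,big',proj(c,[(441,332,12),(357,324,12)]).round())
E
```

```text
3.4 [497.9808209  236.84892221 297.0617345 ] 94.77601818898135 [ 0.24  0.32  1.47 -0.    1.35  0.16]
expected holes small,big [[278. 111.]
 [204. 111.]]
```

View pics/w2.png

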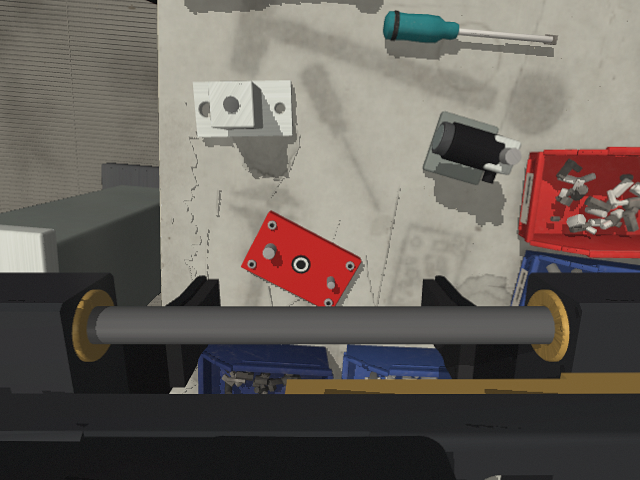

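```bash
python3 - <<'E'
from h import *
import pickle
c=pickle.load(open('w2.pkl','rb'));w=pickle.load(open('w1.pkl','rb'))
a=cv2.resize(c['color'][90:210,410:530,::-1],(600,600),interpolation=cv2.INTER_CUBIC)
b=cv2.resize(w['color'][165:255,270:395,::-1],(200,144),interpolation=cv2.INTER_CUBIC)
cv2.imwrite('pics/m2.png',a)
h=onz(c,[(280,108),(204,109)],12);p=onz(w,[(366,219),(293,208)],38);t=onz(c,[(231,104)],75)
print(h.round(1),np.linalg.norm(h[0]-h[1]),t.round(1));print(p.round(1),np.linalg.norm(p[0]-p[1]))
E
```

```text
[[443.5 335.   12. ]
 [357.  326.7  12. ]] 86.91549373537397 [[401.4 330.7  75. ]]
[[ 549.8 -324.3   38. ]
 [ 465.9 -311.2   38. ]] 84.92734024594739
```

View pics/m2.png

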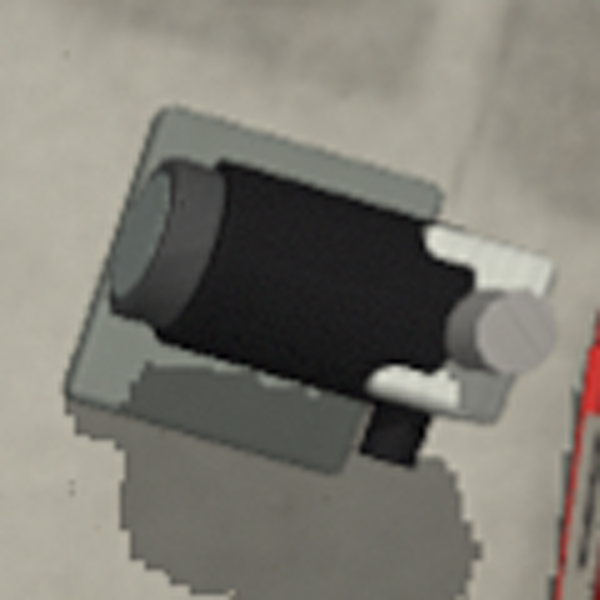

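```bash
python3 - <<'E'
from h import *
import pickle
c=pickle.load(open('w2.pkl','rb'))
f=lambda p:np.array(p)/5+[410,90]
b=onz(c,f([(160,104),(66,400),(444,184),(340,474)]),12)
print(b.round(1).tolist(),'centre',b.mean(0).round(1),'sides',[np.linalg.norm(b[i]-b[j]).round(1) for i,j in((0,1),(0,2),(1,3),(2,3))])
v=(b[2]+b[3]-b[0]-b[1])/2; th=np.degrees(np.arctan2(v[1],v[0])); print('yaw',th)
u=np.array([np.cos(np.radians(th)),np.sin(np.radians(th))])
L=b.mean(0)[:2]-48*u; Lm=onz(c,f([(141,240)]),75)[0]
print('lens from base',L,'seen',Lm,'post',onz(c,f([(515,332)]),107))
L=(L+Lm[:2])/2; B=L-68*u; print('block centre show',B,np.hypot(*B))
go((400,329.5,150),95.5)
E
```

```text
[[628.3, 347.6, 12.0], [616.6, 279.5, 12.0], [696.4, 335.7, 12.0], [684.4, 267.7, 12.0]] centre [656.4 307.6  12. ] sides [np.float64(69.1), np.float64(69.2), np.float64(68.9), np.float64(69.0)]
yaw -9.831559343124013
lens from base [609.14313305 315.82909926] seen [610.85225237 315.65623571  75.        ] post [[674.83941155 304.17237593 107.        ]]
block centre show [542.99634104 327.3538205 ] 634.0390762208543
tool shift first [100.9 -90.1 147.1] turn z -0.8
```

>>> apply_moves:
  series:
    - [[25.3, -22.5, 30], [0, 0, 0], 1]
    - [[25.3, -22.5, 30], [0, 0, 0], 1]
    - [[25.3, -22.5, 30], [0, 0, 0], 1]
    - [[25.3, -22.5, 30], [0, 0, -0.8], 1]
    - [[0, 0, 28], [0, 0, 0], 1]
    - [[0, 0, 0], [0, 0, 0], 1]
    - [[0, 0, 0], [0, 0, 0], 1]
    - [[0, 0, 0], [0, 0, 0], 1]

```text
clock: 4.12
ee_pos: [409.8, 322.2, 160.1]
orientation: [0.001, 0.672, 0.741, 0.001]
force: [-0.0, -0.3, -0.4]
width: 1.001
grip_force: 0.0
```

```bash
python3 - <<'E'
from h import *
import pickle
s=sense();print(s['clock'],s['ee_pos'],yawx(s),s['joints'].round(2))
c=camera('wrist');save(c,'w3')
go((400,330,36),95.5)
E
```

```text
4.1167 [409.7972357  322.24551514 160.11898077] 95.56856344711161 [ 0.45  0.43  1.72 -0.    0.99  0.35]
tool shift first [  8.5  -9.4 124.6] turn z 0.1
```

View pics/w3.png

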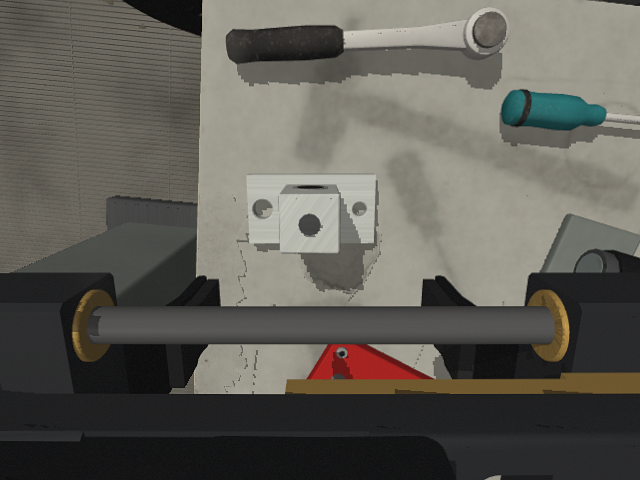

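```bash
python3 - <<'E'
from h import *
s=sense();c=camera('wrist')
h=onz(c,[(360,208.5),(262,209)],12);t=onz(c,[(310,224)],75);print(h,h.mean(0),np.linalg.norm(h[0]-h[1]),t, np.degrees(np.arctan2(*(h[0]-h[1])[[1,0]])))
go((400,330.5,36),95.5)
E
```

```text
[[444.43560794 335.52328279  12.        ]
 [359.76995704 326.80941742  12.        ]] [402.10278249 331.1663501   12.        ] 85.11288910149818 [[402.63000031 330.73445018  75.        ]] 5.876243281499052
tool shift first [  9.   -9.4 124.7] turn z 0.1
```

>>> apply_moves:
  series:
    - [[9.5, -6.9, 0], [0, 0, -0.2], 1]
    - [[0, 0, 20], [0, 0, 0], 1]
    - [[0, 0, 20], [0, 0, 0], 1]
    - [[0, 0, 20], [0, 0, 0], 1]
    - [[0, 0, 20], [0, 0, 0], 1]
    - [[0, 0, 20], [0, 0, 0], 1]
    - [[0, 0, 20], [0, 0, 0], 1]
    - [[0, 0, 4], [0, 0, 0], 1]
    - [[0, 0, 0], [0, 0, 0], 1]
    - [[0, 0, 0], [0, 0, 0], 1]
    - [[0, 0, 0], [0, 0, 0], 1]

```text
clock: 5.13
ee_pos: [400.9, 332.0, 36.1]
orientation: [0.0, 0.67, 0.743, 0.001]
force: [0.6, 0.1, -0.2]
width: 1.002
grip_force: 0.0
```

>>> apply_moves:
  series:
    - [[0, 0, 0], [0, 0, 0], 0]
    - [[0, 0, 0], [0, 0, 0], 0]
    - [[0, 0, 0], [0, 0, 0], 0]
    - [[0, 0, 0], [0, 0, 0], 0]
    - [[0, 0, 0], [0, 0, 0], 0]
    - [[0, 0, 0], [0, 0, 0], 0]
    - [[0, 0, 0], [0, 0, 0], 0]
    - [[0, 0, 0], [0, 0, 0], 0]
    - [[0, 0, 0], [0, 0, 0], 0]
    - [[0, 0, 0], [0, 0, 0], 0]
  newtons: 40

```text
clock: 5.97
ee_pos: [400.2, 331.4, 34.7]
orientation: [0.0, 0.67, 0.743, 0.0]
force: [0.9, -0.3, 0.1]
width: 0.497
grip_force: 40.0
```

>>> apply_moves:
  series:
    - [[0, 0, -15], [0, 0, 0], 0]
    - [[0, 0, -20], [0, 0, 0], 0]
    - [[0, 0, -20], [0, 0, 0], 0]
    - [[0, 0, 0], [0, 0, 4], 0]
    - [[0, 0, 0], [0, 0, 7], 0]
    - [[0, 0, 0], [0, 0, 7], 0]
    - [[0, 0, 0], [0, 0, 7], 0]
    - [[0, 0, 0], [0, 0, 7], 0]
    - [[0, 0, 0], [0, 0, 7], 0]
    - [[0, 0, 0], [0, 0, 7], 0]
    - [[0, 0, 0], [0, 0, 7], 0]
    - [[0, 0, 0], [0, 0, 7], 0]

```text
clock: 6.97
ee_pos: [398.5, 330.7, 88.9]
orientation: [0.0, 0.952, 0.305, -0.001]
force: [-0.6, -0.6, -4.2]
width: 0.497
grip_force: 40.0
```

>>> apply_moves:
  series:
    - [[0, 0, 0], [0, 0, 7], 0]
    - [[0, 0, 0], [0, 0, 7], 0]
    - [[0, 0, 0], [0, 0, 7], 0]
    - [[0, 0, 0], [0, 0, 7], 0]
    - [[0, 0, 0], [0, 0, 7], 0]
    - [[0, 0, 0], [0, 0, 7], 0]
    - [[0, 0, 0], [0, 0, 4], 0]
    - [[0, 0, 0], [0, 0, 0], 0]
    - [[0, 0, 0], [0, 0, 0], 0]

```text
clock: 7.72
ee_pos: [398.9, 330.8, 89.1]
orientation: [0.001, 0.996, -0.087, -0.001]
force: [-1.3, -0.1, -4.5]
width: 0.496
grip_force: 40.0
```

```bash
python3 - <<'E'
from h import *
s=sense();print(s['clock'],s['ee_pos'],yawx(s),s['joints'].round(2),s['grip_force'])
go((543,327.5,70),350)
E
```

```text
7.7167 [398.88324914 330.80991433  89.09377209] 350.0362080612395 [0.48 0.53 1.79 0.   0.82 2.22] 39.99887466430664
tool shift first [142.5 -21.7  19.1] turn z 0.0
```

>>> apply_moves:
  series:
    - [[24, -3.6, 0], [0, 0, 0], 0]
    - [[24, -3.6, 0], [0, 0, 0], 0]
    - [[24, -3.6, 4], [0, 0, 0], 0]
    - [[24, -3.6, 5], [0, 0, 0], 0]
    - [[24, -3.6, 5], [0, 0, 0], 0]
    - [[22, -3.6, 5], [0, 0, 0], 0]
    - [[0, 0, 0], [0, 0, 0], 0]
    - [[0, 0, 0], [0, 0, 0], 0]
    - [[0, 0, 0], [0, 0, 0], 0]

```text
clock: 8.47
ee_pos: [541.7, 327.2, 69.8]
orientation: [0.001, 0.996, -0.087, -0.002]
force: [0.0, -0.7, -5.0]
width: 0.496
grip_force: 40.0
```

```bash
python3 - <<'E'
from h import *
s=sense();print(s['clock'],s['ee_pos'],yawx(s),s['joints'].round(2),s['grip_force'])
c=camera('wrist');save(c,'w4')
go((543,327.5,70),350)
E
```

```text
8.4667 [541.74851473 327.16191788  69.83022965] 349.96921417826746 [0.37 0.68 1.51 0.   0.95 2.11] 39.99874770641327
tool shift first [ 1.4 -0.4  0.1] turn z -0.0
```

View pics/w4.png

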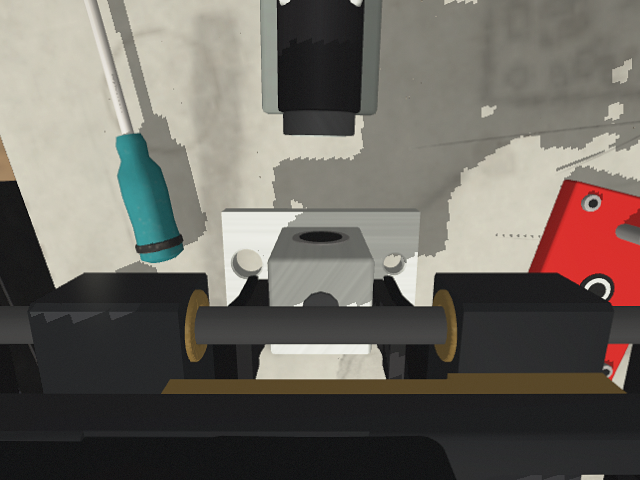

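Large port faces the lens, centred (port column 320, barrel column 320). Hold, then turn.

>>> apply_moves:
  series:
    - [[0, 0, 0], [0, 0, 0], 0]
    - [[0, 0, 0], [0, 0, 0], 0]
    - [[0, 0, 0], [0, 0, 0], 0]
    - [[0, 0, 0], [0, 0, 0], 0]
    - [[0, 0, 0], [0, 0, 0], 0]
    - [[0, 0, 0], [0, 0, 0], 0]
    - [[0, 0, 0], [0, 0, 0], 0]
    - [[0, 0, 0], [0, 0, 0], 0]
    - [[0, 0, 0], [0, 0, 0], 0]
    - [[0, 0, 0], [0, 0, 0], 0]
    - [[0, 0, 0], [0, 0, 0], 0]
    - [[0, 0, 0], [0, 0, 0], 0]

```text
clock: 9.52
ee_pos: [543.4, 327.7, 70.7]
orientation: [0.0, 0.996, -0.088, -0.0]
force: [0.8, 0.3, -3.6]
width: 0.497
grip_force: 40.0
```

>>> apply_moves:
  series:
    - [[0, 0, 0], [0, 0, -4], 0]
    - [[0, 0, 0], [0, 0, -7], 0]
    - [[0, 0, 0], [0, 0, -7], 0]
    - [[0, 0, 0], [0, 0, -7], 0]
    - [[0, 0, 0], [0, 0, -7], 0]
    - [[0, 0, 0], [0, 0, -7], 0]
    - [[0, 0, 0], [0, 0, -7], 0]
    - [[0, 0, 0], [0, 0, -7], 0]
    - [[0, 0, 0], [0, 0, -7], 0]
    - [[0, 0, 0], [0, 0, -7], 0]
    - [[0, 0, 0], [0, 0, -7], 0]
    - [[0, 0, 0], [0, 0, -7], 0]

```text
clock: 10.52
ee_pos: [543.4, 327.7, 70.7]
orientation: [-0.0, 0.813, 0.583, -0.0]
force: [-0.2, 0.5, -3.6]
width: 0.494
grip_force: 40.0
```

>>> apply_moves:
  series:
    - [[0, 0, 0], [0, 0, -7], 0]
    - [[0, 0, 0], [0, 0, -7], 0]
    - [[0, 0, 0], [0, 0, -7], 0]
    - [[0, 0, 0], [0, 0, -7], 0]
    - [[0, 0, 0], [0, 0, -7], 0]
    - [[0, 0, 0], [0, 0, -7], 0]
    - [[0, 0, 0], [0, 0, -7], 0]
    - [[0, 0, 0], [0, 0, -7], 0]
    - [[0, 0, 0], [0, 0, -7], 0]
    - [[0, 0, 0], [0, 0, -7], 0]
    - [[0, 0, 0], [0, 0, -7], 0]
    - [[0, 0, 0], [0, 0, -7], 0]

```text
clock: 11.52
ee_pos: [543.4, 327.7, 70.7]
orientation: [0.0, 0.214, 0.977, -0.0]
force: [0.1, -0.1, -3.9]
width: 0.495
grip_force: 40.0
```

>>> apply_moves:
  series:
    - [[0, 0, 0], [0, 0, -7], 0]
    - [[0, 0, 0], [0, 0, -4], 0]
    - [[0, 0, 0], [0, 0, -4], 0]
    - [[0, 0, 0], [0, 0, 0], 0]
    - [[0, 0, 0], [0, 0, 0], 0]
    - [[0, 0, 0], [0, 0, 0], 0]
    - [[0, 0, 0], [0, 0, 0], 0]
    - [[0, 0, 0], [0, 0, 0], 0]
    - [[0, 0, 0], [0, 0, 0], 0]
    - [[0, 0, 0], [0, 0, 0], 0]
    - [[0, 0, 0], [0, 0, 0], 0]

```text
clock: 12.43
ee_pos: [543.4, 327.7, 70.7]
orientation: [-0.0, 0.088, 0.996, -0.0]
force: [-0.3, 0.2, -4.1]
width: 0.493
grip_force: 40.0
```

```bash
python3 - <<'E'
from h import *
s=sense();print(s['clock'],s['ee_pos'],yawx(s),s['joints'].round(2),s['grip_force'],s['force'])
c=camera('scene')
cv2.imwrite('pics/s5.png',cv2.resize(c['color'][100:280,240:480,::-1],(800,600)))
go((543,327.5,70),170)
go((500,327.5,160),170)
E
```

```text
12.4333 [543.36384545 327.66382683  70.72991531] 169.91546285736308 [ 0.37  0.68  1.5   0.    0.95 -1.03] 39.99864935874939 [-0.32574465  0.18556472 -4.11068049]
tool shift first [ 0.4 -0.3  0.7] turn z -0.1
tool shift first [ 42.7  -7.8 -89.3] turn z -0.1
```

View pics/s5.png

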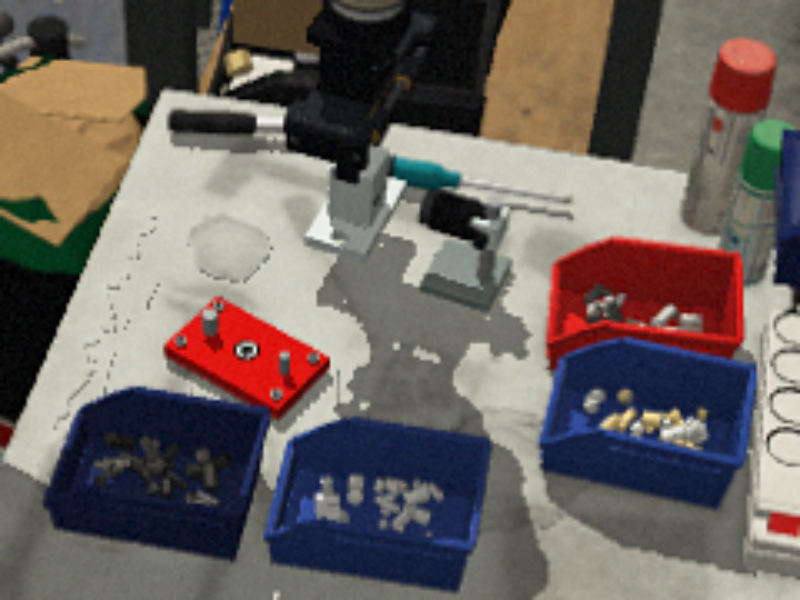

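The view shows the block upright at the lens with the small-port face toward it, bins undisturbed. Hold a bit more, back off, lift, turn.

>>> apply_moves:
  series:
    - [[0, 0, 0], [0, 0, 0], 0]
    - [[0, 0, 0], [0, 0, 0], 0]
    - [[0, 0, 0], [0, 0, 0], 0]
    - [[0, 0, 0], [0, 0, 0], 0]
    - [[20, 0, 0], [0, 0, 0], 0]
    - [[23, 0, -15], [0, 0, 0], 0]
    - [[0, 0, -25], [0, 0, 0], 0]
    - [[0, 0, -25], [0, 0, 0], 0]
    - [[0, 0, -25], [0, 0, 0], 0]
    - [[0, 0, -20], [0, 0, 0], 0]
    - [[0, 0, 0], [0, 0, 4], 0]
    - [[0, 0, 0], [0, 0, 7], 0]

```text
clock: 13.48
ee_pos: [502.2, 335.8, 183.0]
orientation: [0.002, 0.185, 0.983, 0.001]
force: [-0.2, 0.1, -3.9]
width: 0.499
grip_force: 40.0
```

>>> apply_moves:
  series:
    - [[0, 0, 0], [0, 0, 7], 0]
    - [[0, 0, 0], [0, 0, 7], 0]
    - [[0, 0, 0], [0, 0, 7], 0]
    - [[0, 0, 0], [0, 0, 7], 0]
    - [[0, 0, 0], [0, 0, 7], 0]
    - [[0, 0, 0], [0, 0, 7], 0]
    - [[0, 0, 0], [0, 0, 7], 0]
    - [[0, 0, 0], [0, 0, 7], 0]
    - [[0, 0, 0], [0, 0, 7], 0]
    - [[0, 0, 0], [0, 0, 7], 0]
    - [[0, 0, 0], [0, 0, 7], 0]
    - [[0, 0, 0], [0, 0, 0.9], 0]

```text
clock: 14.48
ee_pos: [500.9, 335.1, 180.7]
orientation: [-0.0, 0.761, 0.649, -0.0]
force: [0.4, 0.1, -3.6]
width: 0.498
grip_force: 40.0
```

```bash
python3 - <<'E'
from h import *
s=sense();print(s['clock'],s['ee_pos'],yawx(s),s['joints'].round(2),s['grip_force'])
go((507,-319,180),81.1)
E
```

```text
14.4833 [500.87722483 335.1090373  180.72200663] 80.87066496941021 [0.4  0.51 1.5  0.   1.14 0.56] 40.00019073486328
tool shift first [-644.9  109.8    0.7] turn z -0.2
```

>>> apply_moves:
  series:
    - [[-20, 3.4, 0], [0, 0, 0], 0]
    - [[-32, 5.5, 0], [0, 0, 0], 0]
    - [[-32, 5.5, 0], [0, 0, 0], 0]
    - [[-32, 5.5, 0], [0, 0, 0], 0]
    - [[-32, 5.5, 0], [0, 0, 0], 0]
    - [[-32, 5.5, 0], [0, 0, 0], 0]
    - [[-32, 5.5, 0], [0, 0, 0], 0]
    - [[-32, 5.5, 0], [0, 0, 0], 0]
    - [[-32, 5.5, 0], [0, 0, 0], 0]
    - [[-32, 5.5, 0], [0, 0, 0], 0]
    - [[-32, 5.5, 0], [0, 0, 0], 0]
    - [[-32, 5.5, 0], [0, 0, 0], 0]

```text
clock: 15.48
ee_pos: [506.0, -43.8, 181.0]
orientation: [0.0, 0.759, 0.651, 0.0]
force: [0.5, 0.1, -4.1]
width: 0.497
grip_force: 40.0
```

>>> apply_moves:
  series:
    - [[-32, 5.5, 0], [0, 0, 0], 0]
    - [[-32, 5.5, 0], [0, 0, 0], 0]
    - [[-32, 5.5, 0], [0, 0, 0], 0]
    - [[-32, 5.5, 0], [0, 0, 0], 0]
    - [[-32, 5.5, 0], [0, 0, 0], 0]
    - [[-32, 5.5, 0], [0, 0, 0], 0]
    - [[-32, 5.5, 0], [0, 0, 0], 0]
    - [[-32, 5.5, 0], [0, 0, 0], 0]
    - [[-17, 2.9, 0], [0, 0, -0.2], 0]
    - [[0, 0, 0], [0, 0, 0], 0]
    - [[0, 0, 0], [0, 0, 0], 0]
    - [[0, 0, 0], [0, 0, 0], 0]

```text
clock: 16.48
ee_pos: [509.3, -318.2, 180.3]
orientation: [-0.001, 0.759, 0.651, 0.0]
force: [-0.5, 0.7, -3.9]
width: 0.493
grip_force: 40.0
```

```bash
python3 - <<'E'
from h import *
s=sense();print(s['clock'],s['ee_pos'],yawx(s),s['joints'].round(2),s['grip_force'])
go((507,-319,105),81.1)
E
```

```text
16.4833 [ 509.31855251 -318.213694    180.3455752 ] 81.293959593485 [-0.74  0.5   1.5   0.    1.14 -0.59] 39.99865651130676
tool shift first [-1.1 -2.2 75.3] turn z 0.2
```

Down to 105 mm (underside ~32 mm above the tips) and look.

>>> apply_moves:
  series:
    - [[-1.1, -2.2, 10], [0, 0, 0.2], 0]
    - [[0, 0, 15], [0, 0, 0], 0]
    - [[0, 0, 15], [0, 0, 0], 0]
    - [[0, 0, 15], [0, 0, 0], 0]
    - [[0, 0, 12], [0, 0, 0], 0]
    - [[0, 0, 8], [0, 0, 0], 0]
    - [[0, 0, 0], [0, 0, 0], 0]
    - [[0, 0, 0], [0, 0, 0], 0]
    - [[0, 0, 0], [0, 0, 0], 0]

```text
clock: 17.23
ee_pos: [508.2, -320.0, 106.4]
orientation: [0.001, 0.76, 0.65, 0.0]
force: [0.2, 0.8, -3.5]
width: 0.5
grip_force: 40.0
```

```bash
python3 - <<'E'
from h import *
import pickle
s=sense();print(s['clock'],s['ee_pos'],yawx(s),s['grip_force'])
c=camera('wrist'); t=camera('top'); pickle.dump((c,t,s),open('f.pkl','wb'))
zb=s['ee_pos'][2]-35
print('pins',proj(c,[(549,-326,38),(465,-312.5,38)]).round())
cr=c['color'][200:320,180:460,::-1]
a=cv2.resize(cr,(800,343),interpolation=cv2.INTER_CUBIC)
b=cv2.resize(t['color'][230:290,375:455,::-1],(340,255),interpolation=cv2.INTER_CUBIC)
o=np.zeros((598,800,3),np.uint8);o[:343]=a;o[343:,:340]=b
cv2.imwrite('pics/f1.png',o)
E
```

```text
17.2333 [ 508.15654466 -320.00965166  106.35308531] 81.06920995717823 39.99866008758545
pins [[381. 241.]
 [256. 241.]]
```

View pics/f1.png

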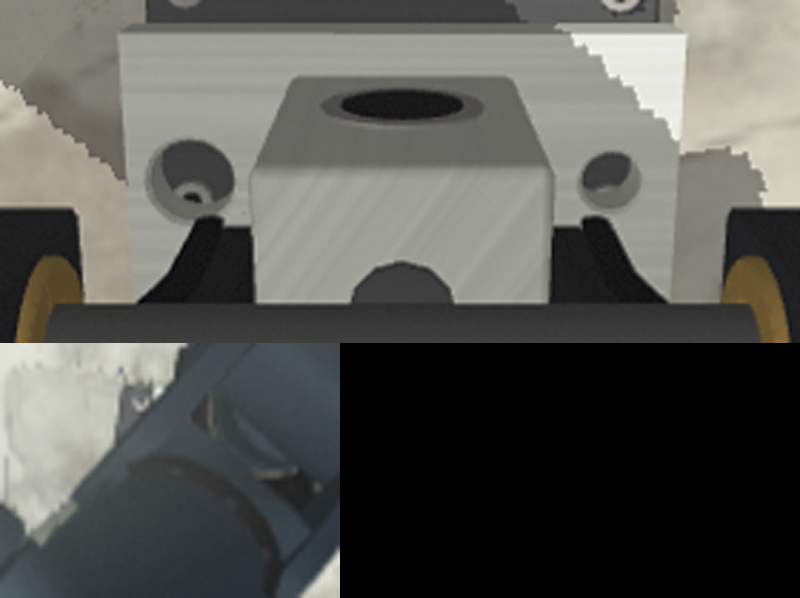

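```bash
python3 - <<'E'
from h import *
import pickle
c,t,s=pickle.load(open('f.pkl','rb'))
f=lambda p:np.array(p)/(800/280)+[180,200]
h=onz(c,f([(610,179),(191,177)]),s['ee_pos'][2]-35+12)
print(h,h.mean(0),np.linalg.norm(h[0]-h[1]),np.degrees(np.arctan2(*(h[0]-h[1])[[1,0]])))
sc=onz(c,f([(191,193),(620,2),(185,-3)]),20);print('screws',sc, np.linalg.norm(sc[1]-sc[2]))
w=pickle.load(open('w1.pkl','rb'))
print('screws w1',onz(w,[(288,181),(379,196),(282,227),(370,241)],20), onz(w,[(330,211.5)],16))
E
```

```text
[[ 549.63586514 -327.07408444   83.35308531]
 [ 466.86515817 -313.69709142   83.35308531]] [ 508.25051166 -320.38558793   83.35308531] 83.8447009341092 -9.180480609317721
screws [[ 451.01569486 -335.48073447   20.        ]
 [ 566.02751299 -303.16558658   20.        ]
 [ 459.69794347 -285.27005839   20.        ]] 107.82498450744713
screws w1 [[ 459.44445657 -282.25862009   20.        ]
 [ 566.57313044 -300.24636678   20.        ]
 [ 450.92544622 -337.30782433   20.        ]
 [ 557.39892346 -355.05599321   20.        ]] [[ 508.80171882 -319.30181569   16.        ]]
```

>>> apply_moves:
  series:
    - [[0, 0, 8], [0, 0, 0], 0]
    - [[0, 0, 7], [0, 0, 0], 0]
    - [[0, 0, 5], [0, 0, 0], 0]
    - [[0, 0, 0], [0, 0, 0], 0]
    - [[0, 0, 0], [0, 0, 0], 0]
    - [[0, 0, 0], [0, 0, 0], 0]
    - [[0, 0, 0], [0, 0, 0], 0]
    - [[0, 0, 0], [0, 0, 0], 0]

```text
clock: 18.0
ee_pos: [507.8, -320.2, 86.0]
orientation: [0.0, 0.76, 0.65, 0.0]
force: [0.2, 0.4, -3.7]
width: 0.494
grip_force: 40.0
```

```bash
python3 - <<'E'
from h import *
import pickle
s=sense();print(s['clock'],s['ee_pos'],yawx(s),s['grip_force'])
c=camera('wrist'); t=camera('scene'); pickle.dump((c,t,s),open('f2.pkl','wb'))
a=cv2.resize(c['color'][180:320,180:460,::-1],(600,300),interpolation=cv2.INTER_CUBIC)
b=cv2.resize(t['color'][290:380,220:340,::-1],(400,300),interpolation=cv2.INTER_CUBIC)
o=np.zeros((600,600,3),np.uint8);o[:300]=a;o[300:,:400]=b
cv2.imwrite('pics/f2.png',o)
E
```

```text
18.0 [ 507.79639453 -320.17627969   86.0318056 ] 81.0261601075533 39.998701214790344
```

View pics/f2.png

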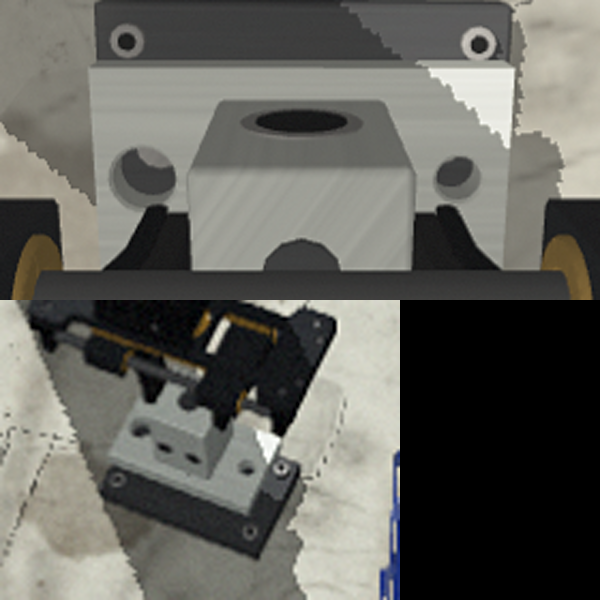

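```bash
python3 - <<'E'
from h import *
import pickle
c,t,s=pickle.load(open('f2.pkl','rb'))
k=600/280;f=lambda p:np.array(p)/k+[180,180]
sc=onz(c,f([(478,43),(127,41)]),20);print('screws',sc,np.linalg.norm(sc[0]-sc[1]),'mid',sc.mean(0))
zb=s['ee_pos'][2]-35
h=onz(c,f([(457,177),(143,177)]),zb+12);print('holes',h,h.mean(0),np.linalg.norm(h[0]-h[1]),zb)
print('pin lower edge seen',onz(c,f([(155,168)]),38))
# 25.. screw mid -> plate centre using w1 screw layout
w=pickle.load(open('w1.pkl','rb'))
q=onz(w,[(379,196),(288,181),(282,227),(370,241)],20);print('w1 mid->centre',q.mean(0)-q[:2].mean(0),'implied centre',sc.mean(0)+q.mean(0)-q[:2].mean(0))
E
```

```text
screws [[ 566.24681876 -299.90732729   20.        ]
 [ 459.99486338 -282.59123737   20.        ]] 107.65372725763955 mid [ 513.12084107 -291.24928233   20.        ]
holes [[ 549.13205416 -327.17684988   63.0318056 ]
 [ 466.36207952 -314.17761014   63.0318056 ]] [ 507.74706684 -320.67723001   63.0318056 ] 83.78453875437849 51.03180560165919
pin lower edge seen [[ 464.48078997 -318.94718362   38.        ]]
w1 mid->centre [ -4.42330433 -27.46470767   0.        ] implied centre [ 508.69753674 -318.71399      20.        ]
```

Block is about 2 mm short in tool x; correct it, settle and hand in.

>>> apply_moves:
  series:
    - [[2, 0.3, 1], [0, 0, 0], 0]
    - [[0, 0, 0], [0, 0, 0], 0]
    - [[0, 0, 0], [0, 0, 0], 0]
    - [[0, 0, 0], [0, 0, 0], 0]
    - [[0, 0, 0], [0, 0, 0], 0]
    - [[0, 0, 0], [0, 0, 0], 0]
    - [[0, 0, 0], [0, 0, 0], 0]
    - [[0, 0, 0], [0, 0, 0], 0]
    - [[0, 0, 0], [0, 0, 0], 0]
    - [[0, 0, 0], [0, 0, 0], 0]

```text
clock: 18.93
ee_pos: [508.2, -318.0, 84.7]
orientation: [0.0, 0.76, 0.65, 0.0]
force: [0.6, 0.1, -4.7]
width: 0.497
grip_force: 40.0
```

```bash
python3 - <<'E'
from h import *
s=sense();print(s['clock'],s['ee_pos'],yawx(s),s['grip_force'],abs(s['joint_vel']).max())
print(finish_job())
E
```

```text
18.9333 [ 508.20658234 -318.02774931   84.7398472 ] 81.02663264204823 39.99857246875763 0.002191944728289349
the job is handed in; nothing more can be done
None
```

I showed both port faces to the camera, carried the block over the bins, and handed the job in after 18.9 s with it held still about 12 mm above the pin tips. By my measurements each hole is within about 2 mm of its pin; the hand-in gave no verdict, so the result isn't confirmed.

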